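# Drain the egg cooker and open the descaler jug

## Task

Get the egg cooker ready for descaling: swing its sprung drain lever all the way to its stop and let it spring fully back. Then open the descaler jug: press its push-and-turn safety cap firmly down, twist it free anticlockwise, lift it off and hold it upright, clear above the jug's neck; finish while still holding the cap there. Leave the egg timer, egg cup and salt pot where they stand.

Things in the scene. Friction and masses are not known exactly. Their poses are not given: they have to be found in the camera images.
- drain_lever (a joint): Angle (rad) of the cooker's drain lever about its upright pivot: 0 at rest, 1.0 at its stop, growing clockwise seen from above. A spring returns it to 0 when let go (about 1 N at the post to start it, 3.5 N at the stop). At rest it points 0.5 rad to one side of the cooker's front, at the stop 0.5 rad to the other.
- lever_post (a point): On the axis of the upright round black post at the lever's end, 22 mm below its top; moves with the lever. Post 16 mm in diameter, 62 to 122 mm above the worktop; can be pushed sideways from above. Lever: level steel rod 10 mm thick, 68 mm up, 85 mm from pivot axis to post axis. A drip dish 10 mm high lies below.
- lever_pivot (a point): Point on the lever's upright pivot axis, at the same height as lever_post. The pivot stands on a steel valve 10 mm off the front wall of the cooker.
- cooker: Round yellow egg cooker with a pale domed lid, fixed to the worktop; 160 mm in diameter, 155 mm high with its knob; origin at the centre of its underside; its front (valve and lever side) looks along its -x, the lever's pivot axis is at x = -90 mm.
- cap_center (a point): Centre (half-way up) of the jug's round grey ribbed cap, 51 mm in diameter, 32 mm high, about 35 g; z up, x through its two inner lugs. Locked on its bayonet, its x lies along jug_mouth's x and it neither turns nor lifts. Pressed 5 mm or more (8 is the bottom) it turns anticlockwise from above; turned 60 to 120 degrees (80 is best) it is free to lift, press let off.
- jug_mouth (a point): Centre of the neck's rim, inside the cap, 155 mm above the worktop; the locked cap's centre lies 4 mm below it. z up, x and y along the jug's sides. The neck is 24 mm in diameter with bayonet ledges 40 mm across; its spring plug stands up to 12 mm above the rim when the cap is off.
- cap_spring (a joint): Depth (m) to which the cap presses the sprung plug in the jug's neck: 0 with the cap locked, 0.008 with the cap pressed to the bottom, -0.004 when the cap is off. It pushes back with 4 N at 0 and 10 N at 0.008.
- egg_timer: Bystander: green plastic egg-shaped timer, 58 mm in diameter, 67 mm high, loose; origin at the centre of its underside.
- egg_cup: Bystander: white ceramic egg cup, 48 mm in diameter, 50 mm high, loose; origin at the centre of its underside.
- salt_pot: Bystander: white ceramic salt pot with a steel top, 40 mm in diameter, 70 mm high, loose; origin at the centre of its underside.
- jug: White square descaler jug, 96 mm wide, immovable in a square steel holder (112 mm wide, 34 mm high) screwed to the worktop; origin at the centre of the underside, x and y along its sides. Its shoulder slopes from 32 mm wide, 17 mm below the locked cap's underside, to 80 mm wide 14 mm farther down.
Not all that is in view belongs to the job. Of the things like the jug, leave any that is orange; of the rest the larger one is meant.

How it is judged:
On the way, in this order (a step that is already met when the one before it is completed fails the run):
1. the drain lever is swung to its stop (value of joint drain_lever above 0.94 rad), for 0.1 s.
2. the drain lever is fully back at rest and let go (value of joint drain_lever below 0.06 rad and contact force between drain_lever and the arm below 0.1 N and contact force between drain_lever and the fingers below 0.1 N), for 0.2 s.
3. the cap is pressed down (value of joint cap_spring above 0.004 m), for 0.1 s.
4. the cap is turned out of its catch, still on the neck (angle between the x axis of cap_center and the x axis of jug_mouth, either way round above 0.85 rad and z of cap_center in the frame of jug_mouth below 0.012 m), for 0.04 s.
At the end, for the whole second after the job is handed in: The fingers grip the cap (over 1 N), still and upright (within 20 deg), its centre 35-200 mm above the jug's rim and within 40 mm of the neck's axis, off the jug; lever back at rest (under 0.08 rad); egg timer, egg cup, salt pot within 30 mm of their starts (z of cap_center in the frame of jug_mouth between 0.035 and 0.2 m and horizontal distance between cap_center and jug_mouth below 0.04 m and angle between cap_center's own z axis and vertical below 0.35 rad and contact force between cap and the fingers above 1 N and contact force between cap and jug below 0.05 N and linear speed of cap below 0.03 m/s and value of joint drain_lever below 0.08 rad and distance of each of egg_timer, egg_cup, salt_pot from where it was at the start of the episode below 0.03 m); the arm keeps its last pose, push and grip.
It fails at once if a bystander is knocked over (angle between any of egg_timer, egg_cup, salt_pot's own z axis and vertical above 0.6 rad).
It also fails if it takes over 58 s, if anything falls off the work surface, if the arm or the gripper's body presses on something with over 40 N, if the wrist force passes 120 N, or if a joint passes its speed limit or range.

## Robot

A 6-joint arm with a two-finger parallel gripper is mounted at the origin on the work surface. World frame = base frame: x ahead of the robot, y to its left, z up, the work surface at z = 0. Lengths are in m, angles in rad, forces in N, time in s.
With the tool pointing down it reaches from about 0.3 to 0.875 m from the base axis. Payload 6.4 kg.
Tool frame: the origin (TCP) lies between the finger pads; the fingertips stand ctrl.tip_extent ahead of it and the grasp point (between the pads) is the TCP (ctrl.tip_extent is the distance from the TCP to the fingertips, in m); z points along the fingers, y is the line along which they close (so a half turn about z gives the same grasp; the last joint's range is limited). The gripper opens to 85 mm and grips with 20 to 120 N. Pads are 22 mm wide; open, the fingers measure 114 mm over their backs; the gripper's body (76 mm by 85 mm) begins 54 mm behind the grasp point. The pads swing forward as they close: fully open they stand 13 mm farther back than shut.
Start: joints at [-1.361, 0.181, 1.607, -0, 1.354, -0.206], TCP at [0.232, -0.526, 0.25] pointing down, gripper open.
Joint ranges: [-2.99, 2.99], [-0.89, 2.07], [0.3, 2.58], [-1.14, 4.28], [0, 2.63], [-3.12, 3.12]. Speed limits (rad/s): [2.57, 2.57, 3.01, 3.14, 3.14, 3.14].

## Interface

Orientations are given as a unit quaternion [w, x, y, z].
In Python, from bench import ctrl gives the robot as it stands.
- The arm moves only by the tool send_rows, never from a script. Its arguments are lists of equal length, an entry for each row: "dr": the turn, a rotation vector about the tool's x, y, z in units of 6 degrees (1.0 is 6 degrees), a list of three; "xyz": the shift along the tool's x, y, z in cm, a list of three; "jaw": the opening in per cent of the stroke, from 0 (shut) to 100 (fully open). In form: {"dr": [[wx, wy, wz], ...], "xyz": [[dx, dy, dz], ...], "jaw": [jaw, ...]}. A call has exactly 8 rows; each row is the pose to reach, as a shift and turn from the pose commanded when the call began, along the tool's axes at that moment; what a row does not reach only later rows make up. A row lasts 1/8 s, in which the tool goes at most 62.5 mm and 10.7 degrees, less where a joint would pass 70% of its speed; a pose out of reach is approached as far as the arm can. A call with a gripper value outside its range is refused whole. The fingers move at their own pace and stop on an object; the grip force is fixed at half the most. Time passes only in rows, so rows that repeat a pose let the fingers close, or fill a call up. It gives the time, the measured TCP pose, the force, the opening and the grip force at its end, in the units of the state.
- ctrl.get_obs(): the state, without advancing time (a new reading comes with each control period).
- ctrl.camera(name): name is "scene" or "top"; returns the picture (480x640x3 uint8, red, green, blue); there is no depth.
- ctrl.calibration(name): a dict with "camera_matrix" (3x3 intrinsics, pixels), "D" ([k1, k2, p1, p2, k3] as OpenCV has them; the pictures are not rectified), "world_from_camera" (4x4, takes a point from camera to world coordinates). Camera axes: x right, y up, looking along -z (the intrinsics and any distortion apply to the point x, -y, -z); pixel columns grow to the right and rows downward; lengths in m; the calibration is good to about 2 mm. A picture is of the moment at which its call begins. calibration takes no time and is no camera call.
- ctrl.hand_in(): hands the job in; it is judged then, once.
The state is a dict: "time_s": time; "q": joint angles; "dq": joint speeds; "joint_efforts": joint torques, N m; "eef_pos": TCP position; "eef_rot": TCP orientation; "wrist_force": force on the tool from outside, world axes, zero at the start; "torque": the same for the moment, N m; "opening": opening from 0.0 (shut) to 1.0 (fully open); "grasp_force": force on a finger pad.
Only numpy, scipy, OpenCV 4.12 (cv2) and the standard library are available. Lean on these libraries where they do the work, as an engineer would, in place of code of your own. Each camera call takes 0.05 s, during which the arm holds its last target. There are 200 camera calls.

## Working session

There is one attempt and no reset: what is moved stays moved. The work goes in short steps, Python scripts to look and compute and a tool call to move; the robot and the scene stay as the last step left them, time stands still between calls to the robot, and variables do not carry over. Pictures are saved under pics/ and viewed, at most 10 in all, crops included, and the job is handed in when it is done.

Besides the shell and the picture viewer there is one more tool, called after "Emit:" by a JSON object that holds its "name" and its "arguments". send_rows: Moves the arm, as the interface text tells. Its arguments: {"type":"object","properties":{"dr":{"type":"array","items":{"type":"array","items":{"type":"number"}}},"xyz":{"type":"array","items":{"type":"array","items":{"type":"number"}}},"jaw":{"type":"array","items":{"type":"number"}}},"required":["dr","xyz","jaw"]}

```bash
mkdir -p pics; ls; cat > h.py <<'E'
import numpy as np,cv2
from bench import ctrl
def ray(cam,uv):
    c=ctrl.calibration(cam);K=np.array(c["camera_matrix"],float);D=np.array(c["D"],float);T=np.array(c["world_from_camera"])
    p=cv2.undistortPoints(np.array([[uv]],float),K,D)[0,0]
    return T[:3,3],T[:3,:3]@np.array([p[0],-p[1],-1.])
def onz(cam,uv,z):
    o,d=ray(cam,uv);return o+d*(z-o[2])/d[2]
def tri(uv1,uv2):
    o1,d1=ray("top",uv1);o2,d2=ray("scene",uv2)
    s=np.linalg.lstsq(np.c_[d1,-d2],o2-o1,rcond=None)[0]
    a=o1+s[0]*d1;b=o2+s[1]*d2;return (a+b)/2,np.linalg.norm(a-b)
def proj(cam,P):
    c=ctrl.calibration(cam);T=np.linalg.inv(np.array(c["world_from_camera"]));q=T[:3,:3]@np.array(P)+T[:3,3]
    return cv2.projectPoints(np.array([[q[0],-q[1],-q[2]]]),np.zeros(3),np.zeros(3),np.array(c["camera_matrix"],float),np.array(c["D"],float))[0].ravel()
def shot(cam,fn):
    im=ctrl.camera(cam)[:,:,::-1].copy();cv2.imwrite("pics/"+fn,im);return im
E
python3 - <<'E'
from h import *
shot("top","t0.png");shot("scene","s0.png")
o=ctrl.get_obs();print(o["time_s"],o["eef_pos"],o["eef_rot"],ctrl.tip_extent)
for c in("top","scene"):print(np.round(ctrl.calibration(c)["world_from_camera"],3).tolist())
E
```

```text
pics
0.1 [ 0.232172   -0.52552479  0.24948616] [-7.98865034e-04  9.78466008e-01  2.06406475e-01 -2.47405022e-06] 0.019
[[0.016, 0.999, -0.051, 0.572], [-1.0, 0.016, -0.003, 0.025], [-0.003, 0.051, 0.999, 1.171], [0.0, 0.0, 0.0, 1.0]]
[[-0.877, -0.286, 0.385, 1.065], [0.48, -0.507, 0.716, 0.862], [-0.01, 0.813, 0.582, 0.791], [0.0, 0.0, 0.0, 1.0]]
```

View pics/t0.png

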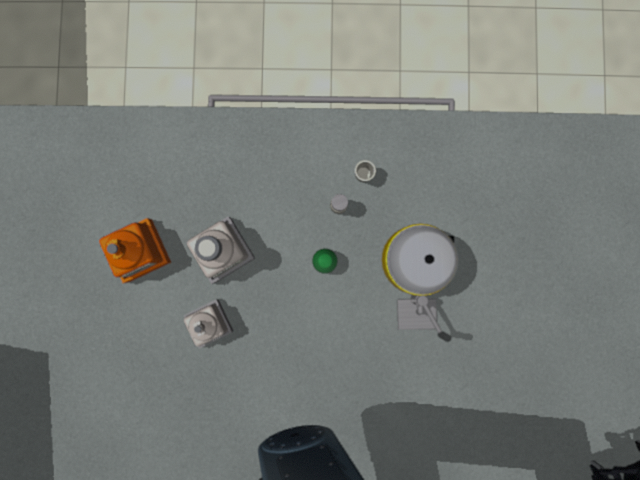

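View pics/s0.png

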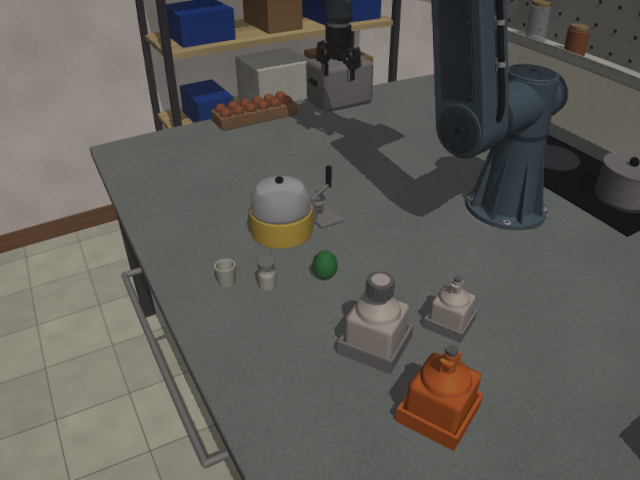

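Top view shows three jug-like things: an orange one (135,250), a large white one (218,248) and a small white one (207,325). Orange is excluded, so the larger white one with the ribbed grey cap, scene (380,287), is meant. The lever post is at top (444,336) and scene (328,176). I'll confirm with one enlarged crop and measure.

```bash
python3 - <<'E'
from h import *
t=cv2.imread("pics/t0.png");s=cv2.imread("pics/s0.png")
a=cv2.resize(t[205:300,175:275],(400,380),interpolation=3)
b=cv2.resize(t[285:350,390:470],(400,325),interpolation=3)
c=cv2.resize(s[265:365,330:430],(300,300),interpolation=3)
d=cv2.resize(s[155:235,290:355],(244,300),interpolation=3)
im=np.zeros((600,800,3),np.uint8);im[:300,:400]=cv2.resize(a,(400,300)) if 0 else a[:300]
im[:260,400:]=b[:260];im[300:,:300]=c;im[300:,400:644]=d
cv2.imwrite("pics/crop.png",im)
E
```

```text
(no output)
```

View pics/crop.png

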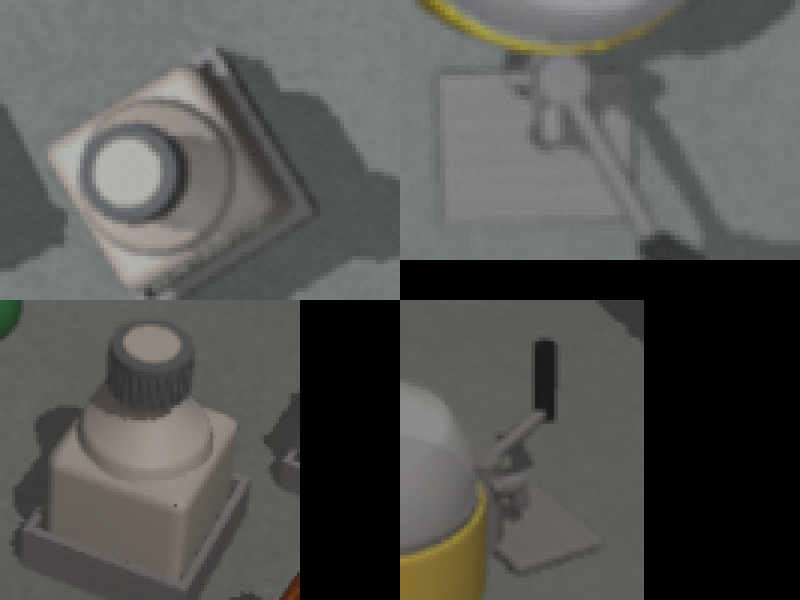

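The crop shows the large white jug with its ribbed cap, top face near top (207,248) and scene (380,279). The lever runs from its pivot (422.6,300.6) down-right to the black post (444,336), about 30° off the cooker front.

```bash
python3 - <<'E'
from h import *
r=lambda x:np.round(x,4)
P,e=tri((207.2,248),(380.3,279.5));print("captop",r(P),e,r(onz("top",(207.2,248),.167)),r(onz("scene",(380.3,279.5),.167)))
t=cv2.imread("pics/t0.png");s=cv2.imread("pics/s0.png")
g=cv2.cvtColor(t,6)[325:345,432:456];print(g)
m=(cv2.cvtColor(s,6)[160:192,322:336]<40);ys,xs=np.nonzero(m);print("post sc",xs.min()+322,xs.max()+322,ys.min()+160,ys.max()+160)
print("post scene top/bot",r(onz("scene",(328.4,167.5),.122)),r(onz("scene",(328.8,186),.062)))
print("pivot",r(onz("top",(422.6,300.6),.078)))
# cooker: yellow ring
hsv=cv2.cvtColor(t,40);y=cv2.inRange(hsv,(20,120,80),(35,255,255));p=cv2.findNonZero(y);c,rad=cv2.minEnclosingCircle(p);print(c,rad)
print("knob",r(onz("top",(429.5,259),.155)))
for n,uv,z in(("timer",(324,261),.045),("salt",(339,204),.07),("cup",(365,171),.05)):print(n,r(onz("top",uv,z)))
# jug orientation: box shoulder corners in the top view
hs=hsv[200:300,170:260];
# jug corners at approx top of box ~z .105
for uv in((187,243),(224,222),(204.5,279)):print(r(onz("top",uv,.1)))
E
```

```text
captop [0.6008 0.2479 0.1641] 0.0007910659009592806 [0.6011 0.247  0.167 ] [0.6026 0.2509 0.167 ]
[[124 115 113 124 125 115 102 108 116 118 121 120 122 119 112  99  87  85
   86  91 109 120 122 121]
 [127 120 113 116 125 123 109 104 111 121 121 120 120 122 120 109  95  87
   86  87 100 117 123 123]
 [127 122 114 110 122 126 118 106 110 119 120 119 118 120 120 117 101  91
   86  86  92 108 118 120]
 [114 114 106 104 113 126 124 113 108 113 120 121 120 118 121 119 110  94
   88  85  90  98 113 120]
 [111 111 107 108 108 120 127 119 108 111 119 119 120 121 120 122 118 104
   91  87  87  91 100 113]
 [118 118 115 113 108 116 124 124 114 106 108 114 118 120 122 124 120 110
   95  87  87  89  91 102]
 [122 122 119 118 115 114 117 117 105  88  85  90 103 114 122 122 122 117
  101  89  88  88  87  93]
 [118 119 119 120 117 110 101  94  79  67  59  61  77  95 108 117 122 118
  104  90  90  88  88  89]
 [117 117 119 120 117 102  79  68  60  55  53  53  57  68  85  96 110 115
  102  91  87  89  89  86]
 [117 118 118 119 116  95  66  54  54  54  57  56  55  55  62  69  88 102
   97  89  89  89  
[... 692 characters left out ...]
7 117 119 120 121 120]
 [119 117 118 118 121 122 121 119 120 118 119 120 118 114 109 105 107 115
  118 118 117 119 119 118]
 [118 116 119 122 121 120 121 119 118 119 119 119 120 122 120 118 116 119
  119 118 116 117 119 117]
 [117 119 119 119 122 121 119 119 118 120 119 119 121 121 119 118 117 118
  117 117 120 122 121 120]]
post sc 326 330 166 186
post scene top/bot [ 0.4282 -0.2379  0.122 ] [ 0.4228 -0.2446  0.062 ]
pivot [ 0.497  -0.2036  0.078 ]
(271.973876953125, 263.6478271484375) 161.71238708496094
knob [ 0.5863 -0.201   0.155 ]
timer [0.5796 0.0111 0.045 ]
salt [ 0.7054 -0.0198  0.07  ]
cup [ 0.7835 -0.0782  0.05  ]
[0.613  0.3055 0.1   ]
[0.6593 0.2272 0.1   ]
[0.5368 0.2658 0.1   ]
```

Emit:
{"name": "send_rows", "arguments": {"dr": [[0.6,0,0.6],[0,0,1.2],[0,0,1.8],[0,0,2.4],[0,0,3],[0,0,3.6],[0,0,4],[0,0,4]], "xyz": [[4,-2.5,1],[8,-5,2],[12,-7.5,3.5],[16,-10,5],[20,-13,6.5],[24,-15.5,8],[28.4,-18.2,9],[28.4,-18.2,9]], "jaw": [50,50,50,50,50,50,50,50]}}

```text
time_s: 1.1
eef_pos: [0.419, -0.2414, 0.159]
eef_rot: [-0.001, 1.0, 0.001, -0.001]
wrist_force: [-0.3, 0.1, -0.5]
opening: 0.5
grasp_force: 0.0
```

```bash
python3 - <<'E'
from h import *
print(np.round(onz("top",(446.3,337),.122),4),np.round(onz("top",(441.5,334),.068),4))
o=ctrl.get_obs();print({k:np.round(o[k],3).tolist() for k in("time_s","eef_pos","eef_rot","wrist_force","opening","q")})
E
```

```text
[ 0.4254 -0.2443  0.122 ] [ 0.4242 -0.2476  0.068 ]
{'time_s': 1.1, 'eef_pos': [0.419, -0.241, 0.159], 'eef_rot': [-0.001, 1.0, 0.001, -0.001], 'wrist_force': [-0.335, 0.078, -0.548], 'opening': 0.5, 'q': [-0.769, 0.085, 1.913, 0.001, 1.146, 0.8]}
```

Emit:
{"name": "send_rows", "arguments": {"dr": [[0,0,0],[0,0,0],[0,0,0],[0,0,0],[0,0,0],[0,0,0],[0,0,0],[0,0,0]], "xyz": [[0.1,0.5,0],[0.1,0.5,1.2],[0.1,0.5,2.4],[0.1,0.5,3.6],[0.1,0.5,4.8],[0.1,0.5,5.8],[0.1,0.5,5.8],[0.1,0.5,5.8]], "jaw": [50,50,50,50,50,50,50,50]}}

```text
time_s: 2.1
eef_pos: [0.4198, -0.2499, 0.1025]
eef_rot: [0.0, 1.0, -0.001, 0.0]
wrist_force: [-0.4, 0.2, -0.2]
opening: 0.498
grasp_force: 0.0
```

Emit:
{"name": "send_rows", "arguments": {"dr": [[0,0,0],[0,0,0],[0,0,0],[0,0,0],[0,0,0],[0,0,0],[0,0,0],[0,0,0]], "xyz": [[0,-1,0],[0,-2,0],[0,-3,0],[0,-4,0],[0,-5,0],[0,-6,0],[0,-7,0],[0,-8,0]], "jaw": [50,50,50,50,50,50,50,50]}}

```text
time_s: 3.1
eef_pos: [0.4203, -0.1693, 0.1024]
eef_rot: [0.0, 1.0, -0.002, 0.001]
wrist_force: [1.8, -3.2, -2.1]
opening: 0.497
grasp_force: 1.7
```

Emit:
{"name": "send_rows", "arguments": {"dr": [[0,0,0],[0,0,0],[0,0,0],[0,0,0],[0,0,0],[0,0,0],[0,0,0],[0,0,0]], "xyz": [[0,-0.3,0],[0,-0.6,0],[0,-0.9,0],[0,-1.2,0],[0,-1.4,0],[0,-1.5,0],[0,-1.6,0],[0,-1.6,0]], "jaw": [50,50,50,50,50,50,50,50]}}

```text
time_s: 4.1
eef_pos: [0.4207, -0.1546, 0.1029]
eef_rot: [0.001, 1.0, -0.002, 0.001]
wrist_force: [3.5, -4.9, -1.1]
opening: 0.503
grasp_force: 2.3
```

Emit:
{"name": "send_rows", "arguments": {"dr": [[0,0,0],[0,0,0],[0,0,0],[0,0,0],[0,0,0],[0,0,0],[0,0,0],[0,0,0]], "xyz": [[0,-0.1,0],[0,-0.2,0],[0,-0.3,0],[0,-0.4,0],[0,-0.4,0],[0,-0.4,0],[0,-0.4,0],[0,-0.4,0]], "jaw": [50,50,50,50,50,50,50,50]}}

```text
time_s: 5.1
eef_pos: [0.4209, -0.1508, 0.103]
eef_rot: [0.001, 1.0, -0.002, 0.001]
wrist_force: [3.7, -5.6, -1.1]
opening: 0.506
grasp_force: 2.5
```

```bash
python3 - <<'E'
from h import *
s=shot("scene","s1.png");t=shot("top","t1.png")
im=np.zeros((500,800,3),np.uint8)
im[:,:400]=cv2.resize(s[135:235,270:350],(400,500),interpolation=3);im[:400,400:]=cv2.resize(t[270:350,380:460],(400,400),interpolation=3);cv2.imwrite("pics/c1.png",im)
E
```

```text
(no output)
```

View pics/c1.png

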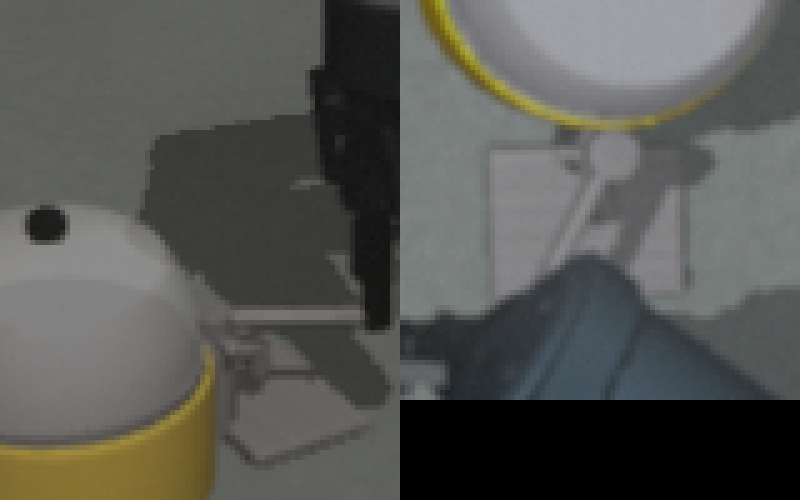

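The crop shows the lever swung to the other side, rod from (614,155) to (548,268), so near the stop. There's no clear force rise yet, so I'll push on gently.

Emit:
{"name": "send_rows", "arguments": {"dr": [[0,0,0],[0,0,0],[0,0,0],[0,0,0],[0,0,0],[0,0,0],[0,0,0],[0,0,0]], "xyz": [[0,-0.1,0],[0,-0.2,0],[0,-0.3,0],[0,-0.4,0],[0,-0.4,0],[0,-0.4,0],[0,-0.4,0],[0,-0.4,0]], "jaw": [50,50,50,50,50,50,50,50]}}

```text
time_s: 6.2
eef_pos: [0.4214, -0.1495, 0.1031]
eef_rot: [0.003, 1.0, -0.002, 0.002]
wrist_force: [3.9, -17.7, -9.1]
opening: 0.5
grasp_force: 9.0
```

Stop reached (force jump to 18 N). I'll swing back, release and lift.

Emit:
{"name": "send_rows", "arguments": {"dr": [[0,0,0],[0,0,0],[0,0,0],[0,0,0],[0,0,0],[0,0,0],[0,0,0],[0,0,0]], "xyz": [[0,1.5,0],[0,3,0],[0,4.5,0],[0,6,0],[0,7.5,0],[0,9,0],[0,10.1,0],[0,10.1,0]], "jaw": [50,50,50,50,50,50,50,50]}}

```text
time_s: 7.2
eef_pos: [0.4195, -0.2474, 0.1022]
eef_rot: [-0.0, 1.0, -0.002, -0.0]
wrist_force: [-0.4, 0.7, -0.8]
opening: 0.503
grasp_force: 0.0
```

Emit:
{"name": "send_rows", "arguments": {"dr": [[0,0,0],[0,0,0],[0,0,0],[0,0,0],[0,0,0],[0,0,0],[0,0,0],[0,0,0]], "xyz": [[0,0,0],[0,0,0],[0,0,0],[0,0,-3],[0,0,-6],[0,0,-10],[0,0,-15],[0,0,-15]], "jaw": [50,50,50,50,50,50,60,80]}}

```text
time_s: 8.2
eef_pos: [0.4215, -0.2483, 0.2569]
eef_rot: [0.003, 1.0, -0.001, 0.003]
wrist_force: [0.3, -0.2, 0.0]
opening: 0.789
grasp_force: 0.0
```

```bash
python3 - <<'E'
from h import *
s=shot("scene","s2.png")
m=(cv2.cvtColor(s,6)[160:192,322:336]<40);ys,xs=np.nonzero(m);print("post sc",xs.min()+322,xs.max()+322,ys.min()+160,ys.max()+160)
o=ctrl.get_obs();print(o["q"],o["eef_pos"],o["eef_rot"])
# jug sides: holder/jug edge lines for orientation
t=cv2.imread("pics/t0.png");c=t[205:300,175:275]
for l in cv2.HoughLinesP(cv2.Canny(c,60,150),1,np.pi/180,15,minLineLength=18,maxLineGap=3)[:,0]:
    print(l+np.array([175,205]*2),round(np.degrees(np.arctan2(l[3]-l[1],l[2]-l[0])),1))
E
```

```text
post sc 326 330 166 186
[-7.75732424e-01 -2.46184949e-02  1.81859776e+00  2.41716101e-05
  1.34308302e+00  7.97718489e-01] [ 0.42044813 -0.24738074  0.25431415] [ 0.0015756   0.99999655 -0.00132999  0.00162747]
[212 284 254 256] -33.7
[226 220 251 259] 57.3
[239 234 254 259] 59.0
[207 276 232 265] -23.7
[193 256 206 275] 55.6
[191 238 223 220] -29.4
[230 216 255 257] 58.6
[224 221 242 254] 61.4
[220 272 231 251] -62.4
[175 230 188 255] 62.5
[191 259 202 240] -59.9
[212 283 230 271] -33.7
[243 281 262 270] -30.1
```

Emit:
{"name": "send_rows", "arguments": {"dr": [[0,0,0],[0,0,0],[0,0,0],[0,0,0],[0,0,0],[0,0,0],[0,0,0],[0,0,0]], "xyz": [[2,-5.5,0],[4,-11,0],[6,-16.5,0],[8,-22,0],[10,-27.5,0],[12,-33,0],[14,-38.5,0],[15,-42,0]], "jaw": [100,100,100,100,100,100,100,100]}}

```text
time_s: 9.25
eef_pos: [0.5702, 0.1754, 0.2501]
eef_rot: [-0.0, 1.0, -0.001, -0.001]
wrist_force: [0.0, -0.4, 0.5]
opening: 0.998
grasp_force: 0.0
```

Emit:
{"name": "send_rows", "arguments": {"dr": [[0,0,0],[0,0,0],[0,0,0],[0,0,0],[0,0,0],[0,0,0],[0,0,0],[0,0,0]], "xyz": [[1,-3,0],[2,-5,0],[3,-7.6,0],[3,-7.6,0],[3,-7.6,1],[3,-7.6,2.5],[3,-7.6,3],[3,-7.6,3]], "jaw": [100,100,100,100,100,100,100,100]}}

```text
time_s: 10.25
eef_pos: [0.6007, 0.2481, 0.2214]
eef_rot: [0.0, 1.0, -0.002, -0.001]
wrist_force: [0.9, -0.1, 1.5]
opening: 1.001
grasp_force: 0.0
```

```bash
python3 - <<'E'
from h import *
o=ctrl.get_obs();print({k:np.round(o[k],4).tolist() for k in("time_s","eef_pos","eef_rot","q")})
s=shot("scene","s3.png");t=shot("top","t3.png")
im=np.zeros((500,800,3),np.uint8)
im[:,:400]=cv2.resize(s[220:345,330:430],(400,500),interpolation=3);im[:400,400:]=cv2.resize(t[200:300,160:260],(400,400),interpolation=3);cv2.imwrite("pics/c3.png",im)
E
```

```text
{'time_s': 10.25, 'eef_pos': [0.6007, 0.2481, 0.2214], 'eef_rot': [0.0002, 1.0, -0.0018, -0.0008], 'q': [0.2094, 0.3694, 1.4319, -0.0, 1.3419, 1.7839]}
```

View pics/c3.png

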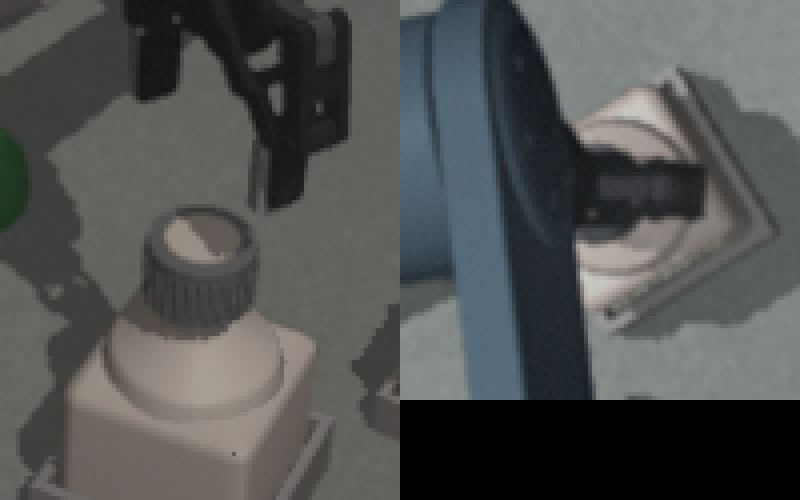

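The open fingers straddle the cap: left tip (155,95), right tip (280,205), cap top at (200,240) in the crop. I'll descend and grip.

Emit:
{"name": "send_rows", "arguments": {"dr": [[0,0,0],[0,0,0],[0,0,0],[0,0,0],[0,0,0],[0,0,0],[0,0,0],[0,0,0]], "xyz": [[0,0,1.2],[0,0,2.4],[0,0,3.6],[0,0,4.8],[0,0,6],[0,0,7.1],[0,0,7.1],[0,0,7.1]], "jaw": [100,100,100,100,100,100,100,100]}}

```text
time_s: 11.35
eef_pos: [0.6014, 0.2487, 0.1517]
eef_rot: [-0.0, 1.0, -0.002, 0.0]
wrist_force: [0.5, 0.9, 0.1]
opening: 1.001
grasp_force: 0.0
```

Emit:
{"name": "send_rows", "arguments": {"dr": [[0,0,0],[0,0,0],[0,0,0],[0,0,0],[0,0,0],[0,0,0],[0,0,0],[0,0,0]], "xyz": [[0,0,0],[0,0,0],[0,0,0],[0,0,0],[0,0,0],[0,0,0],[0,0,0],[0,0,0]], "jaw": [70,65,62,60,50,45,45,45]}}

```text
time_s: 12.35
eef_pos: [0.6013, 0.2488, 0.1516]
eef_rot: [-0.0, 1.0, -0.002, 0.0]
wrist_force: [0.3, 3.9, 4.4]
opening: 0.574
grasp_force: 61.2
```

Emit:
{"name": "send_rows", "arguments": {"dr": [[0,0,0],[0,0,0],[0,0,0],[0,0,0],[0,0,0],[0,0,0],[0,0,0],[0,0,0]], "xyz": [[0,0,0.15],[0,0,0.3],[0,0,0.45],[0,0,0.6],[0,0,0.75],[0,0,0.85],[0,0,0.85],[0,0,0.85]], "jaw": [45,45,45,45,45,45,45,45]}}

```text
time_s: 13.35
eef_pos: [0.6014, 0.2488, 0.1444]
eef_rot: [-0.0, 1.0, -0.001, 0.001]
wrist_force: [-3.0, 2.0, 11.1]
opening: 0.575
grasp_force: 62.0
```

Emit:
{"name": "send_rows", "arguments": {"dr": [[0,0,-0.8],[0,0,-1.6],[0,0,-2.4],[0,0,-3.2],[0,0,-4],[0,0,-4.8],[0,0,-5.6],[0,0,-6.4]], "xyz": [[0,0,0],[0,0,0],[0,0,0],[0,0,0],[0,0,0],[0,0,0],[0,0,0],[0,0,0]], "jaw": [45,45,45,45,45,45,45,45]}}

```text
time_s: 14.35
eef_pos: [0.6027, 0.2481, 0.1444]
eef_rot: [0.001, 0.944, 0.329, 0.002]
wrist_force: [0.9, 0.8, 9.6]
opening: 0.576
grasp_force: 61.5
```

Emit:
{"name": "send_rows", "arguments": {"dr": [[0,0,-1],[0,0,-2],[0,0,-3],[0,0,-4],[0,0,-5],[0,0,-6],[0,0,-7],[0,0,-7]], "xyz": [[0,0,0],[0,0,0],[0,0,0],[0,0,0],[0,0,0],[0,0,0],[0,0,0],[0,0,0]], "jaw": [45,45,45,45,45,45,45,45]}}

```text
time_s: 15.35
eef_pos: [0.6025, 0.2481, 0.1444]
eef_rot: [0.001, 0.765, 0.645, 0.001]
wrist_force: [1.1, 1.0, 10.7]
opening: 0.576
grasp_force: 61.6
```

```bash
python3 - <<'E'
from h import *
o=ctrl.get_obs();print({k:np.round(o[k],4).tolist() for k in("time_s","eef_pos","eef_rot","q","torque","wrist_force")})
E
```

```text
{'time_s': 15.35, 'eef_pos': [0.6025, 0.2481, 0.1444], 'eef_rot': [0.0012, 0.7645, 0.6446, 0.0012], 'q': [0.2094, 0.4488, 1.4878, -0.0011, 1.2018, 0.3796], 'torque': [0.0971, -0.019, -0.0081], 'wrist_force': [1.1249, 1.0157, 10.6626]}
```

Turned 80° with low residual torque. Lifting.

Emit:
{"name": "send_rows", "arguments": {"dr": [[0,0,0],[0,0,0],[0,0,0],[0,0,0],[0,0,0],[0,0,0],[0,0,0],[0,0,0]], "xyz": [[0,0,-0.5],[0,0,-1],[0,0,-1.5],[0,0,-2],[0,0,-2.5],[0,0,-3],[0,0,-3.5],[0,0,-3.5]], "jaw": [45,45,45,45,45,45,45,45]}}

```text
time_s: 16.35
eef_pos: [0.6013, 0.2487, 0.1784]
eef_rot: [0.0, 0.765, 0.644, 0.0]
wrist_force: [-0.3, 0.2, 0.3]
opening: 0.575
grasp_force: 62.4
```

Emit:
{"name": "send_rows", "arguments": {"dr": [[0,0,0],[0,0,0],[0,0,0],[0,0,0],[0,0,0],[0,0,0],[0,0,0],[0,0,0]], "xyz": [[0,0,-1],[0,0,-2],[0,0,-3],[0,0,-4],[0,0,-5],[0,0,-6],[0,0,-6],[0,0,-6]], "jaw": [45,45,45,45,45,45,45,45]}}

```text
time_s: 17.35
eef_pos: [0.6009, 0.2486, 0.2375]
eef_rot: [-0.0, 0.765, 0.644, -0.0]
wrist_force: [-0.0, -0.5, -0.9]
opening: 0.577
grasp_force: 62.4
```

```bash
python3 - <<'E'
from h import *
s=shot("scene","s4.png");cv2.imwrite("pics/c4.png",cv2.resize(s[140:360,200:460],(780,660))[:600])
E
```

```text
(no output)
```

View pics/c4.png

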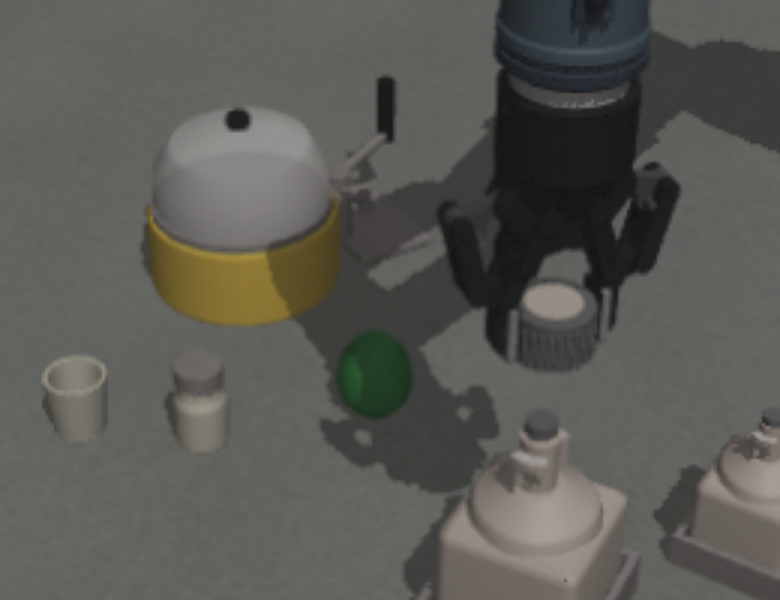

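The cap (555,325) is held upright well above the bare neck (540,450). The lever is back at rest, and the timer, cup and salt pot haven't moved.

```bash
python3 -c "
from bench import ctrl
print(ctrl.hand_in())"
```

```text
the job is handed in; nothing more can be done
None
```

I handed the job in: the drain lever was swung to its stop and sprang back to rest, and the jug's cap was pressed, turned 80° anticlockwise, lifted off and is held upright above the neck; the egg timer, egg cup and salt pot look untouched, but the hand-in gave no verdict.

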